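Change over the bath speaker's battery pack

ROBOT

A 6-joint arm with a two-finger parallel gripper is mounted at the origin on the work surface. World frame = base frame: x ahead of the robot, y to its left, z up, the work surface at z = 0. Lengths are in m, angles in rad, forces in N, time in s.
With the tool pointing down it reaches from about 0.35 to 0.95 m from the base axis. Payload 17.4 kg.
Tool frame: the origin (TCP) lies between the finger pads; the fingertips stand 17 mm ahead of it and the grasp point (between the pads) lies 2 mm behind it; z points along the fingers, y is the line along which they close (so a half turn about z gives the same grasp; the last joint's range is limited). The gripper opens to 93 mm and grips with 3 to 60 N. Pads are 15 mm wide; open, the fingers measure 128 mm over their backs; the gripper's body (75 mm by 188 mm) begins 65 mm behind the grasp point.
Start: joints at [1.193, 0.116, 1.442, -0, 1.584, -0.038], TCP at [0.225, 0.636, 0.199] pointing down, gripper open.
Joint ranges: [-2.83, 2.83], [-0.83, 2.19], [0.07, 2.5], [-1.14, 4.28], [0.01, 3], [-2.97, 2.97]. Speed limits (rad/s): [1.89, 1.89, 2.22, 3.14, 3.14, 3.14].

INTERFACE

Orientations are given as a rotation vector (axis times angle).
In Python, from rig import ctrl gives the robot as it stands.
- The arm moves only by the tool move_arm, never from a script. Its argument "increments" is a list that holds one entry, the list of rows, each a list of 7 numbers: the turn, a rotation vector about the world's x, y, z in degrees, then the shift along the world's x, y, z in mm, then the opening in per cent of the stroke, from 0 (shut) to 100 (fully open). A call has 1 to 12 rows; each row is the pose to reach, as a shift and turn from the pose commanded when the call began; what a row does not reach only later rows make up. A row lasts 1/10 s, in which the tool goes at most 50 mm and 8.59 degrees, less where a joint would pass 70% of its speed; a pose out of reach is approached as far as the arm can. A call with a gripper value outside its range is refused whole. The fingers move at their own pace and stop on an object; "force" is the grip in N (left out, the last holds). Time passes only in rows, so rows that repeat a pose let the fingers close. It gives the time, the measured TCP pose, the force, the opening and the grip force at its end, in the units of the state.
- ctrl.get_obs(): the state, without advancing time (a new reading comes with each control period).
- ctrl.camera(name): name is "side" or "top" or "wrist"; returns the picture (480x640x3 uint8, red, green, blue); there is no depth.
- ctrl.camera_info(name): a dict with "K" (3x3 intrinsics, pixels), "eye" and "attitude" of the camera in the world. Camera axes: x right, y down, z forward; pixel columns grow to the right and rows downward; lengths in m; the calibration is good to about 2 mm. A picture is of the moment at which its call begins: read the wrist's pose just before it. camera_info takes no time and is no camera call; for the wrist camera it gives the pose at the moment of the call.
- ctrl.job_done(): hands the job in; it is judged then, once.
Trained networks look in the newest picture that a camera, given by its name, has taken for a name from the list of things; names that differ only in an ending like _2 or _b are one class to them, and where a whole thing is asked for, a point or a joint stands for the part that bears it (a point fixed in the world has none). Each returns a list of dicts, best first, with "conf" (0 to 1); they miss things now and then, are a little off and sometimes report something else, mostly with a low value. They report only what shows in the picture. A call takes as long as a camera call. They do not tell look-alikes from the thing itself.
- ctrl.outline_of(name, camera): "mask" (480x640 bool, what is visible of it) and "uv" ([column, row] in pixels, amid what is visible of it).
The state is a dict: "time_s": time; "q": joint angles; "qvel": joint speeds; "joint_efforts": joint torques, N m; "eef_pos": TCP position; "tcp_rot": TCP orientation; "contact_force": force on the tool from outside, world axes, zero at the start; "ft_torque": the same for the moment, N m; "width": finger opening in m; "grasp_force": force on a finger pad.
Only numpy, scipy, OpenCV 4.12 (cv2) and the standard library are available. Lean on these libraries where they do the work, as an engineer would, in place of code of your own. Each camera call takes 0.05 s, during which the arm holds its last target. There are 200 camera calls.

TASK

The battery pack in the charger is full: press it once more so that the charger's push-push catch lets it pop up, take it out, and load it into the bath speaker's bay, pushing it down until the catch holds it there and letting go. Feel for the end of the push and do not force the pack or the catches (never more than 15 N); leave the toiletries where they stand.

Things in the scene. Friction and masses are not known exactly. Their poses are not given: they have to be found in the camera images.
- battery: grey rectangular battery pack, 24 mm (x) by 36 mm (y) by 66 mm tall, 0.12 kg, dark ribs near the top of its wide sides, lowest 4 mm stepped in 2 mm all round. Origin: centre of its underside, z up. It starts upright in the charger's bay, held down by the catch, its top about 15 mm above the charger's top face; popped up it sticks out 34 mm. A half turn about z makes no difference.
- battery_top (a point): centre of the pack's flat top, where to press. From caught: 4 to 5 N starts it down, about 7 mm lower (6 N) is a hard stop; let go there, it pops up. From popped up: 2 to 3 N growing to 6 N over 25 mm (charger; see speaker_bay for the speaker) to a hard stop; let go there, it comes back about 6 mm and stays caught. A push that ends 1 mm or more short of the stop may change nothing. Over 15 N breaks the catch.
- charger: white square charger block, 84 x 84 mm, 76 mm tall, on a 116 mm square foot 10 mm thick, fixed to the tiled ledge. Origin: centre of its underside; x, y along its sides, z up. One bay in its top with a spring-loaded ejector floor on a push-push catch; its depths are within 1 mm of those given.
- charger_bay (a point): centre of the mouth of the charger's bay, in its top face 76 mm above the ledge, over the charger's centre; charger's axes. The bay is a well 26 mm (x) by 38 mm (y) with a 3 mm chamfer round its mouth. The pack stands on the ejector floor, 32 mm below the mouth when up, about 51 mm when caught.
- speaker: white bath speaker, a long block with rounded corners, 84 mm (x) by 200 mm (y), 76 mm tall, a round grille on top at its -y end and the bay beside it; fixed to the ledge. Origin: centre of its underside; z up. Its bay, ejector floor and catch are like the charger's; the floor starts up (32 mm below the mouth) and the bay empty.
- speaker_bay (a point): centre of the mouth of the speaker's bay, in its top face 76 mm above the ledge, 40 mm from the speaker's centre towards +y; speaker's axes, well 26 mm (x) by 38 mm (y), 3 mm chamfer. This catch is worn: hard stop 19 to 31 mm and caught place 13 to 25 mm below the floor's up position (6 mm apart), so the stop must be felt; a caught pack sticks out 9 to 21 mm.
- shampoo: bystander: white bottle, 54 mm wide, 160 mm tall; origin at its underside
- cream: bystander: low jar, 60 mm wide, 45 mm tall; origin at its underside
- tumbler: bystander: white ceramic tumbler, 72 mm wide, 85 mm tall; origin at its underside
Things that resemble listed ones, but are neither listed nor needed, are in the scene too. There is more than one size of the battery; the one meant has the size given above.

How it is judged:
On the way:
1. the charger's catch is released: the pack stands popped up in the charger's bay, untouched (z of battery in the frame of charger_bay between -0.036 and -0.028 m and horizontal distance between battery and charger_bay below 0.005 m and angle between battery's own z axis and vertical below 0.1 rad and contact force between the fingers and battery below 0.1 N), for 0.1 s.
At the end, for the whole second after the job is handed in: the pack stands upright in the speaker's bay, held down by the catch by itself: its underside 41 to 60 mm below the bay's mouth (popped up it would be 32 mm), within 5 mm of the bay's centre line, tilted less than 0.1 rad, at rest, not touched (z of battery in the frame of speaker_bay between -0.06 and -0.041 m and horizontal distance between battery and speaker_bay below 0.005 m and angle between battery's own z axis and vertical below 0.1 rad and contact force between the fingers and battery below 0.1 N and linear speed of battery below 0.02 m/s).
It fails at once if the battery pack is pressed into or against the charger with more than 15 N (contact force between battery and charger above 15 N).
It fails at once if the battery pack is pressed into or against the speaker with more than 15 N (contact force between battery and speaker above 15 N).
It fails at once if the shampoo is shoved more than 3 cm (distance of shampoo from where it was at the start of the episode above 0.03 m).
It fails at once if the cream is shoved more than 3 cm (distance of cream from where it was at the start of the episode above 0.03 m).
It fails at once if the tumbler is shoved more than 3 cm (distance of tumbler from where it was at the start of the episode above 0.03 m).
It also fails if it takes over 51 s, if anything falls off the work surface, if the arm or the gripper's body presses on something with over 40 N, if the wrist force passes 120 N, or if a joint passes its speed limit or range.

## Working session

There is one attempt and no reset: what is moved stays moved. The work goes in short steps, Python scripts to look and compute and a tool call to move; the robot and the scene stay as the last step left them, time stands still between calls to the robot, and variables do not carry over. Pictures are saved under pics/ and viewed, at most 13 in all, crops included, and the job is handed in when it is done.

Besides the shell and the picture viewer there is one more tool, called after "Call:" as name(argument=value, ...), one argument or row to a line, values as JSON. move_arm: Moves the arm, as the interface text tells. Its arguments: {"type":"object","properties":{"increments":{"type":"array","items":{"type":"array","items":{"type":"array","items":{"type":"number"}}}},"force":{"type":"number"}},"required":["increments"]}

```bash
mkdir -p pics
cat > h.py <<'E'
import numpy as np, cv2
from rig import ctrl
from scipy.spatial.transform import Rotation as R
def snap(cam,name=None):
    im=np.array(ctrl.camera(cam)); 
    if name: cv2.imwrite(f'pics/{name}.png',im[:,:,::-1])
    return im
def cam(c):
    i=ctrl.camera_info(c); A=np.array(i['attitude'],float)
    if A.shape!=(3,3): A=R.from_rotvec(A).as_matrix() if A.size==3 else A
    return np.array(i['K']),np.array(i['eye']),A
def ray(c,uv,z):
    K,e,A=c if isinstance(c,tuple) else cam(c)
    d=A@np.linalg.solve(K,[uv[0],uv[1],1]); return e+d*(z-e[2])/d[2]
def proj(c,p):
    K,e,A=c if isinstance(c,tuple) else cam(c)
    q=K@(A.T@(np.array(p)-e)); return q[:2]/q[2]
E
python3 - <<'E'
from h import *
print(ctrl.camera_info('top'),ctrl.camera_info('side'))
a=snap('top','top1');snap('side','side1')
for n in ['battery','charger','speaker','shampoo','cream','tumbler']:
    for o in ctrl.outline_of(n,'top'): print(n,round(o['conf'],2),np.round(o['uv']),o['mask'].sum(),np.round(ray('top',o['uv'],.076),3))
E
```

```text
{'K': array([[498.97509237,   0.        , 321.76660918],
       [  0.        , 498.97509237, 244.87926276],
       [  0.        ,   0.        ,   1.        ]]), 'eye': array([0.37683027, 0.01277851, 1.45788961]), 'attitude': array([-2.14217362,  2.18614655, -0.14896118])} {'K': array([[608.35931383,   0.        , 320.91865792],
       [  0.        , 608.35931383, 239.29411873],
       [  0.        ,   0.        ,   1.        ]]), 'eye': array([-0.08344407, -0.93090622,  0.86838175]), 'attitude': array([-2.10358807,  0.66013962, -0.33211454])}
battery 0.58 [317. 278.] 245 [0.457 0.007 0.076]
battery 0.57 [363. 235.] 61 [ 0.572 -0.124  0.076]
battery 0.56 [371. 272.] 131 [ 0.468 -0.143  0.076]
charger 0.73 [366. 279.] 1337 [ 0.45  -0.13   0.076]
speaker 0.75 [266. 237.] 2285 [0.574 0.147 0.076]
shampoo 0.57 [165. 266.] 482 [0.497 0.425 0.076]
cream 0.52 [314. 197.] 326 [0.684 0.01  0.076]
tumbler 0.72 [482. 270.] 655 [ 0.469 -0.453  0.076]
```

```bash
python3 -c "
import cv2
a=cv2.imread('pics/top1.png')[150:330,140:420];b=cv2.imread('pics/side1.png')
cv2.imwrite('pics/topc.png',cv2.resize(a,None,fx=2.8,fy=2.8,interpolation=2))"
```

```text
(no output)
```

View pics/topc.png

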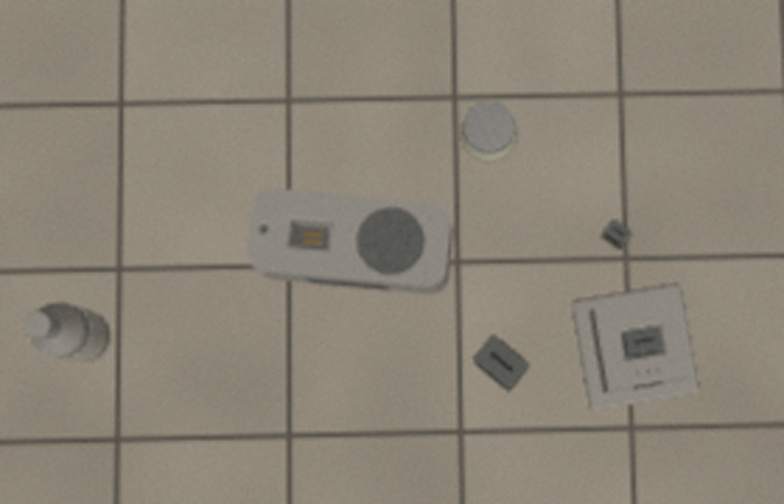

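View pics/side1.png

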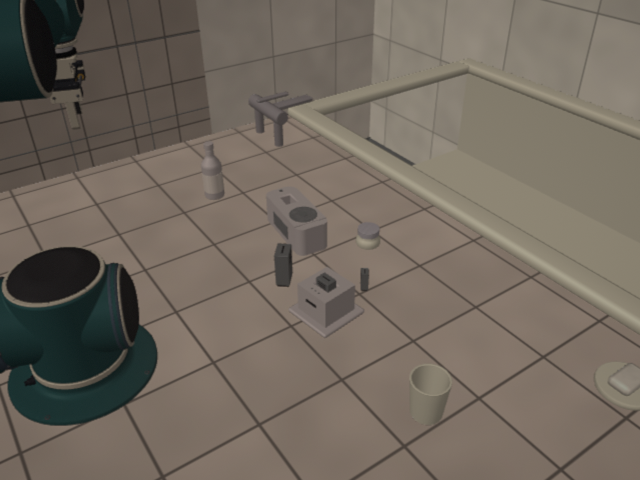

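The top crop shows the charger at about (368,273) with the pack in it, the speaker bay at about (251,234), a larger loose pack at (319,279) and a small one at (360,233). The side view agrees.

Run:
```python
from h import *
o=ctrl.get_obs();print({k:np.round(v,3) for k,v in o.items()})
M=R.from_rotvec(o['tcp_rot']).as_matrix();print(M.round(3))
f=lambda u,v,z:ray('top',(140+(u+.5)/2.8-.5,150+(v+.5)/2.8-.5),z)
P=[f(643,343,.091),f(310,236,.076),f(391,240,.076)];print(np.round(P,3))
C=[f(*c,.076) for c in [(573,301),(680,285),(697,390),(588,407)]];print(np.round(C,3))
for a,b in [(1,0),(2,3),(3,0),(2,1)]:
    d=C[b]-C[a];print(np.degrees(np.arctan2(d[1],d[0])),np.hypot(*d[:2]))
d=P[1]-P[2];print('spk y',np.degrees(np.arctan2(d[1],d[0])),np.hypot(*d[:2]))
print(ctrl.camera_info('wrist'))
```

```text
{'time_s': np.float64(0.4), 'q': array([ 1.193,  0.116,  1.442,  0.   ,  1.584, -0.038]), 'qvel': array([-0.   , -0.001, -0.   ,  0.001,  0.   , -0.001]), 'joint_efforts': array([-0.0000e+00, -7.2019e+01, -6.2207e+01,  7.8000e-02,  1.9000e-02,
       -0.0000e+00]), 'eef_pos': array([0.225, 0.636, 0.198]), 'tcp_rot': array([-0.531, -3.096,  0.   ]), 'contact_force': array([-0.851, -0.244,  0.633]), 'ft_torque': array([ 0.048, -0.057, -0.009]), 'grasp_force': np.float64(0.0), 'width': np.float64(0.093)}
[[-0.943  0.333 -0.   ]
 [ 0.333  0.943 -0.   ]
 [ 0.    -0.    -1.   ]]
[[ 0.468 -0.137  0.091]
 [ 0.583  0.19   0.076]
 [ 0.577  0.109  0.076]]
[[ 0.512 -0.071  0.076]
 [ 0.526 -0.178  0.076]
 [ 0.422 -0.191  0.076]
 [ 0.407 -0.083  0.076]]
97.39220954478033 0.10802233033684012
97.61422732514943 0.10914586334773381
6.501702379659354 0.10584929549610621
7.108291985458219 0.10541487261653185
spk y 86.03866745460445 0.08086127641799133
{'K': array([[363.83484438,   0.        , 319.11927222],
       [  0.        , 363.83484438, 239.43679815],
       [  0.        ,   0.        ,   1.        ]]), 'eye': array([0.15950567, 0.65959121, 0.38529786]), 'attitude': array([2.38928389, 1.68768303, 0.21661711])}
```

Call:
move_arm(
  increments=[
    [[0,0,-6,24,-77,0,100],[0,0,-12,48,-150,0,100],[0,0,-18,62,-200,0,100],[0,0,-24,77,-245,0,100],[0,0,-30,92,-290,0,100],[0,0,-36,106,-337,0,100],[0,0,-42,121,-385,0,100],[0,0,-48,136,-432,0,100],[0,0,-54,150,-478,0,100],[0,0,-60,165,-525,0,100],[0,0,-63.5,180,-572,0,100],[0,0,-63.5,195,-620,0,100]],
  ],
)

```text
time_s: 1.6
eef_pos: [0.4051, 0.062, 0.199]
tcp_rot: [2.083, 2.35, 0.002]
contact_force: [0.6, -0.2, 0.1]
width: 0.0931
grasp_force: 0.0
```

Call:
move_arm(
  increments=[
    [[0,0,0,10,-40,0,100],[0,0,0,25,-80,0,100],[0,0,0,40,-120,0,100],[0,0,0,50,-160,0,100],[0,0,0,55,-170,0,100],[0,0,0,55,-170,0,100]],
  ],
)

```text
time_s: 2.2
eef_pos: [0.4601, -0.107, 0.1982]
tcp_rot: [-2.083, -2.351, 0.0]
contact_force: [-0.4, 1.6, 0.5]
width: 0.0932
grasp_force: 0.0
```

Run:
```python
from h import *
o=ctrl.get_obs();M=R.from_rotvec(o['tcp_rot']).as_matrix();print(o['time_s'],o['eef_pos'],np.degrees(np.arctan2(M[1,1],M[0,1])))
c=cam('wrist');snap('wrist','w1');print(c[1],c[2])
for n in ['battery','charger']:
    for o in ctrl.outline_of(n,'wrist'):
        r=cv2.minAreaRect(np.argwhere(o['mask'])[:,::-1].astype(np.float32));print(n,round(o['conf'],2),np.round(o['uv']),o['mask'].sum(),r)
```

```text
2.2 [ 0.46009529 -0.10695433  0.19824158] 6.897954659418532
[ 0.45217474 -0.03780253  0.38514459] [[ 9.92889375e-01  1.15357635e-01  2.93820518e-02]
 [ 1.19038892e-01 -9.60793891e-01 -2.50409348e-01]
 [-6.56534262e-04  2.52126388e-01 -9.67694091e-01]]
battery 0.95 [440. 244.] 836 ((439.5000915527344, 242.50006103515625), (32.52690887451172, 26.870054244995117), 45.0)
battery 0.71 [323. 262.] 1267 ((325.274658203125, 262.59271240234375), (46.08501052856445, 28.72507667541504), 87.61405944824219)
battery 0.63 [329.  88.] 3001 ((326.2500305175781, 90.24999237060547), (45.96194076538086, 69.29645538330078), 45.0)
charger 0.77 [324. 238.] 11451 ((324.6145935058594, 245.66830444335938), (119.81651306152344, 112.25769805908203), 88.21009063720703)
charger 0.25 [476.  26.] 7566 ((484.5, 34.0), (68.0, 141.0), 90.0)
```

View pics/w1.png

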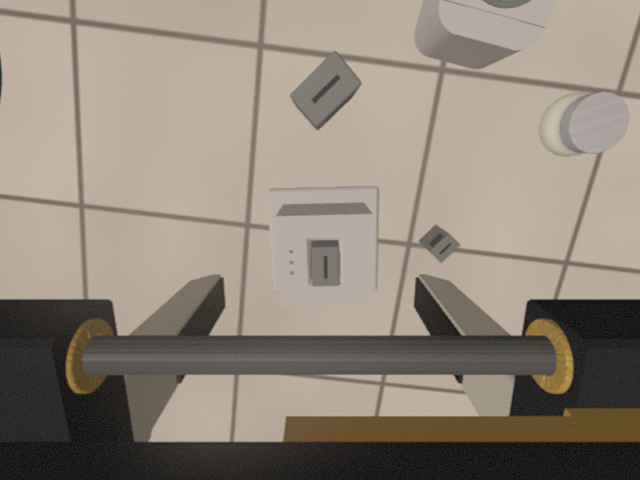

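The wrist view shows the pack top at about (325,264) and the charger's top face spanning roughly columns 277–376 and rows 214–304.

Run:
```python
from h import *
c=cam('wrist')
print(ray(c,(325,264),.091), ray(c,(326,259),.076))
C=[(275,214),(372,214),(376,303),(280,305)]
P=[ray(c,p,.076) for p in C];print(np.round(P,4),np.mean(P,0))
h=np.array([[-12,-18],[12,-18],[12,18],[-12,18]])/1000
a=np.radians(7);Rz=np.array([[np.cos(a),-np.sin(a)],[np.sin(a),np.cos(a)]])
for ctr in [ray(c,(325,264),.091)[:2]]:
    print([proj(c,[*(ctr+Rz@k),.091]).round() for k in h])
im=cv2.imread('pics/w1.png')[195:315,255:395];cv2.imwrite('pics/w1c.png',cv2.resize(im,None,fx=5,fy=5,interpolation=2))
```

```text
[ 0.46854992 -0.1327758   0.091     ] [ 0.46971104 -0.1329568   0.076     ]
[[ 0.4208 -0.0979  0.076 ]
 [ 0.504  -0.0877  0.076 ]
 [ 0.5208 -0.1695  0.076 ]
 [ 0.4332 -0.1823  0.076 ]] [ 0.46971419 -0.13434395  0.076     ]
[array([311., 284.]), array([339., 284.]), array([339., 244.]), array([311., 244.])]
```

View pics/w1c.png

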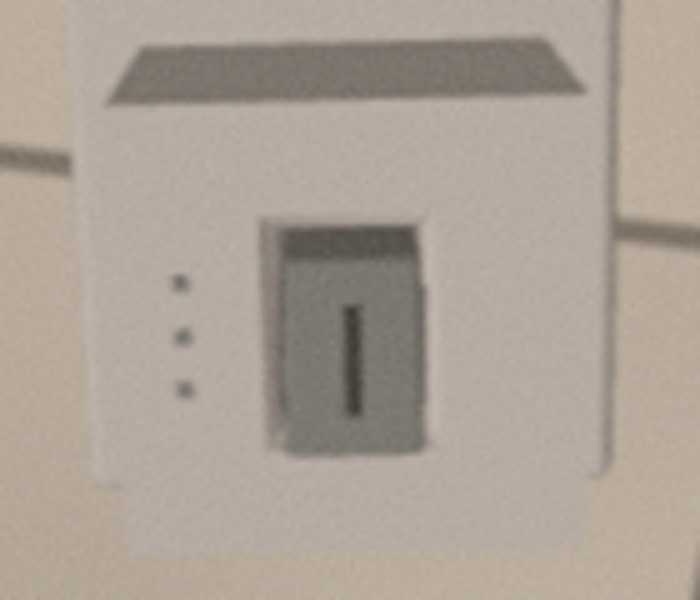

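The crop puts the pack top's centre at about (325.5,266), which is roughly (0.469,−0.134) and agrees with the first estimate.

Call:
move_arm(
  increments=[
    [[0,0,0,9,-27,0,0],[0,0,0,9,-27,-20,0],[0,0,0,9,-27,-40,0],[0,0,0,9,-27,-55,0],[0,0,0,9,-27,-65,0],[0,0,0,9,-27,-75,0],[0,0,0,9,-27,-82,0],[0,0,0,9,-27,-85,0],[0,0,0,9,-27,-85,0]],
  ],
  force=20,
)

```text
time_s: 3.25
eef_pos: [0.469, -0.1329, 0.1135]
tcp_rot: [-2.081, -2.353, 0.0]
contact_force: [-0.2, 0.4, -0.2]
width: 0.0257
grasp_force: 0.0
```

Call:
move_arm(
  increments=[
    [[0,0,0,0,-1,0,0],[0,0,0,0,-1,0,0],[0,0,0,0,-1,0,0],[0,0,0,0,-1,0,0],[0,0,0,0,-1,-3,0],[0,0,0,0,-1,-5,0],[0,0,0,0,-1,-5,0]],
  ],
)

```text
time_s: 3.95
eef_pos: [0.4688, -0.1339, 0.1081]
tcp_rot: [-2.081, -2.353, 0.0]
contact_force: [-0.5, -0.3, -1.1]
width: 0.0004
grasp_force: 0.0
```

Call:
move_arm(
  increments=[
    [[0,0,0,0,0,-1,0],[0,0,0,0,0,-2,0],[0,0,0,0,0,-2,0]],
  ],
)

```text
time_s: 4.25
eef_pos: [0.4689, -0.1339, 0.1064]
tcp_rot: [-2.081, -2.353, 0.0]
contact_force: [-0.2, 0.3, -0.2]
width: 0.0007
grasp_force: 0.0
```

Call:
move_arm(
  increments=[
    [[0,0,0,0,0,-1,0],[0,0,0,0,0,-2,0],[0,0,0,0,0,-2,0]],
  ],
)

```text
time_s: 4.55
eef_pos: [0.4689, -0.1339, 0.1044]
tcp_rot: [-2.081, -2.353, 0.0]
contact_force: [-0.4, 0.8, 0.5]
width: 0.0007
grasp_force: 0.0
```

Call:
move_arm(
  increments=[
    [[0,0,0,0,0,-1,0],[0,0,0,0,0,-2,0],[0,0,0,0,0,-2,0]],
  ],
)

```text
time_s: 4.85
eef_pos: [0.4689, -0.1339, 0.1024]
tcp_rot: [-2.081, -2.353, 0.0]
contact_force: [-0.6, -0.5, 0.3]
width: 0.0002
grasp_force: 0.0
```

Call:
move_arm(
  increments=[
    [[0,0,0,0,0,-1,0],[0,0,0,0,0,-2,0],[0,0,0,0,0,-2,0]],
  ],
)

```text
time_s: 5.15
eef_pos: [0.4689, -0.1339, 0.1004]
tcp_rot: [-2.081, -2.353, 0.0]
contact_force: [-0.4, -1.2, -0.8]
width: 0.0002
grasp_force: 0.0
```

Run:
```python
from h import *
a=snap('side'); c=cam('side'); u=proj(c,[.469,-.134,.09]).astype(int);print(u)
w=snap('wrist')
a=a[u[1]-50:u[1]+50,u[0]-50:u[0]+50]; w=w[150:450,200:440]
a=cv2.resize(a,(480,480),interpolation=2); w=cv2.resize(w,(300,375))
o=np.zeros((480,780,3),np.uint8);o[:,:480]=a;o[:375,480:]=w
cv2.imwrite('pics/s2.png',o[:,:,::-1])
```

```text
[324 277]
```

View pics/s2.png

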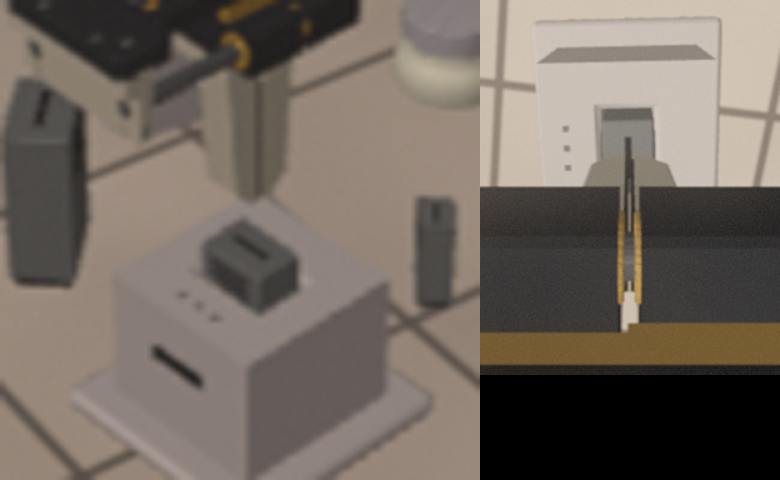

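Run:
```python
from h import *
for z in (.0835,.09,.1,.11): print(z,proj('side',[.469,-.134,z]),proj('wrist',[.469,-.134,z]))
print(ctrl.get_obs()['q'],ctrl.get_obs()['width'],cam('wrist')[1])
```

```text
0.0835 [324.72022737 279.56384169] [318.75147316 266.52689398]
0.09 [324.70766728 277.08175861] [318.73989309 270.20578264]
0.1 [324.68819529 273.23376834] [318.72064765 276.31989024]
0.11 [324.66854072 269.34969784] [318.69943409 283.05925063]
[-3.30479092e-01 -2.59612337e-01  1.95675365e+00 -3.04356822e-05
  1.44451681e+00 -4.53194849e-01] 0.0003330075392794982 [ 0.46076169 -0.06476283  0.28738186]
```

In the side view the fingertips are still clear of the pack, at about row 269 against the pack top's 277. I'll keep descending by feel: there are 7 mm of travel before the hard stop, so 4 mm steps are safe until contact.

Call:
move_arm(
  increments=[
    [[0,0,0,0,0,-2,0],[0,0,0,0,0,-4,0],[0,0,0,0,0,-4,0]],
  ],
)

```text
time_s: 5.55
eef_pos: [0.4688, -0.1339, 0.0961]
tcp_rot: [-2.081, -2.353, 0.0]
contact_force: [-0.8, 0.7, -0.2]
width: 0.0006
grasp_force: 0.0
```

Call:
move_arm(
  increments=[
    [[0,0,0,0,0,-2,0],[0,0,0,0,0,-4,0],[0,0,0,0,0,-4,0]],
  ],
)

```text
time_s: 5.85
eef_pos: [0.4689, -0.1339, 0.0922]
tcp_rot: [-2.081, -2.353, 0.0]
contact_force: [0.1, -0.4, 0.2]
width: 0.0003
grasp_force: 0.0
```

Run:
```python
from h import *
a=snap('side'); t=snap('top')
a=a[222:322,274:374]; u=proj('top',[.469,-.134,.09]).astype(int); t=t[u[1]-35:u[1]+35,u[0]-35:u[0]+35]
o=np.hstack([cv2.resize(x,(390,390),interpolation=2) for x in (a,t)])
cv2.imwrite('pics/s3.png',o[:,:,::-1])
for l in ctrl.outline_of('battery','side'): print(l['conf'],l['uv'],l['mask'].sum())
```

```text
0.67 [284.6, 265.2] 627
0.54 [324.4, 281.7] 218
0.51 [362.2, 281.9] 136
```

View pics/s3.png

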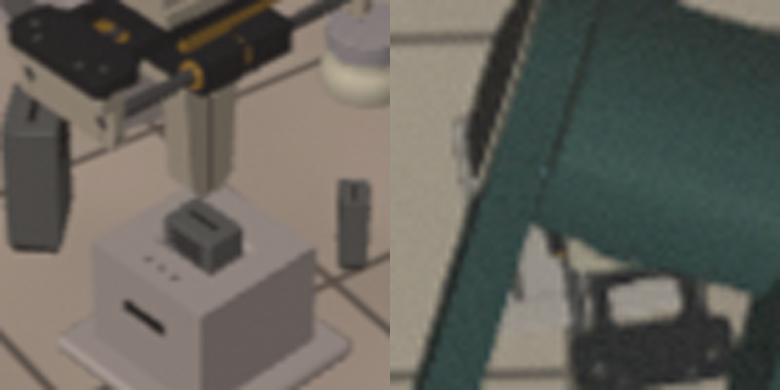

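Measured from both the wrist and side views, the fingertips sit roughly 20 mm behind the reported TCP, not 17 mm ahead of it. The gap to the pack is still about 15 mm, so I'll carry on by feel in 4 mm steps.

Call:
move_arm(
  increments=[
    [[0,0,0,0,0,-2,0],[0,0,0,0,0,-4,0],[0,0,0,0,0,-4,0]],
  ],
)

```text
time_s: 6.3
eef_pos: [0.4688, -0.1339, 0.0882]
tcp_rot: [-2.081, -2.353, 0.0]
contact_force: [-0.3, 0.5, 0.2]
width: 0.0006
grasp_force: 0.0
```

Call:
move_arm(
  increments=[
    [[0,0,0,0,0,-2,0],[0,0,0,0,0,-4,0],[0,0,0,0,0,-4,0]],
  ],
)

```text
time_s: 6.6
eef_pos: [0.4689, -0.1339, 0.0842]
tcp_rot: [-2.081, -2.353, 0.0]
contact_force: [0.3, 0.3, -1.2]
width: 0.0004
grasp_force: 0.0
```

Call:
move_arm(
  increments=[
    [[0,0,0,0,0,-2,0],[0,0,0,0,0,-4,0],[0,0,0,0,0,-4,0]],
  ],
)

```text
time_s: 6.9
eef_pos: [0.4689, -0.1339, 0.0802]
tcp_rot: [-2.081, -2.353, 0.0]
contact_force: [-0.3, -0.6, 0.8]
width: 0.0005
grasp_force: 0.0
```

Call:
move_arm(
  increments=[
    [[0,0,0,0,0,-2,0],[0,0,0,0,0,-3,0],[0,0,0,0,0,-3,0]],
  ],
)

```text
time_s: 7.2
eef_pos: [0.4689, -0.1339, 0.0773]
tcp_rot: [-2.081, -2.353, 0.0]
contact_force: [0.5, -0.2, 1.0]
width: 0.0006
grasp_force: 0.0
```

Call:
move_arm(
  increments=[
    [[0,0,0,0,0,-2,0],[0,0,0,0,0,-3,0],[0,0,0,0,0,-3,0]],
  ],
)

```text
time_s: 7.5
eef_pos: [0.4689, -0.1339, 0.0743]
tcp_rot: [-2.081, -2.353, 0.0]
contact_force: [-0.2, 0.2, 0.6]
width: 0.0006
grasp_force: 0.0
```

Call:
move_arm(
  increments=[
    [[0,0,0,0,0,-2,0],[0,0,0,0,0,-3,0],[0,0,0,0,0,-3,0]],
  ],
)

```text
time_s: 7.8
eef_pos: [0.4689, -0.1339, 0.0714]
tcp_rot: [-2.081, -2.353, 0.0]
contact_force: [-0.9, -0.5, -0.0]
width: 0.0006
grasp_force: 0.0
```

Call:
move_arm(
  increments=[
    [[0,0,0,0,0,-2,0],[0,0,0,0,0,-3,0],[0,0,0,0,0,-3,0]],
  ],
)

```text
time_s: 8.1
eef_pos: [0.4691, -0.134, 0.0687]
tcp_rot: [2.081, 2.353, 0.0]
contact_force: [-1.2, 0.8, 4.5]
width: 0.0004
grasp_force: 2.4
```

Contact at 4.5 N, so the tips are about 21 mm behind the TCP. Now gently down to the stop.

Call:
move_arm(
  increments=[
    [[0,0,0,0,0,-1,0],[0,0,0,0,0,-2,0],[0,0,0,0,0,-2,0]],
  ],
)

```text
time_s: 8.4
eef_pos: [0.4691, -0.134, 0.0667]
tcp_rot: [2.081, 2.353, 0.0]
contact_force: [-1.3, 0.9, 5.2]
width: 0.0004
grasp_force: 2.6
```

Call:
move_arm(
  increments=[
    [[0,0,0,0,0,-1,0],[0,0,0,0,0,-2,0],[0,0,0,0,0,-2,0]],
  ],
)

```text
time_s: 8.7
eef_pos: [0.4691, -0.134, 0.0648]
tcp_rot: [2.081, 2.353, 0.0]
contact_force: [-1.3, 1.2, 5.8]
width: 0.0004
grasp_force: 2.7
```

Call:
move_arm(
  increments=[
    [[0,0,0,0,0,-1,0],[0,0,0,0,0,-1,0]],
  ],
)

```text
time_s: 8.9
eef_pos: [0.4692, -0.134, 0.0639]
tcp_rot: [2.081, 2.353, 0.0]
contact_force: [-1.3, 0.4, 5.3]
width: 0.0004
grasp_force: 2.9
```

Call:
move_arm(
  increments=[
    [[0,0,0,0,0,-0.5,0],[0,0,0,0,0,-1,0]],
  ],
)

```text
time_s: 9.1
eef_pos: [0.4695, -0.1341, 0.0634]
tcp_rot: [2.08, 2.353, 0.001]
contact_force: [-1.3, 1.4, 13.1]
width: 0.0006
grasp_force: 6.5
```

13 N, so that's the hard stop. Releasing straight up and opening the fingers.

Call:
move_arm(
  increments=[
    [[0,0,0,0,0,4,0],[0,0,0,0,0,20,0],[0,0,0,0,0,45,30],[0,0,0,0,0,65,60],[0,0,0,0,0,65,60],[0,0,0,0,0,65,60],[0,0,0,0,0,65,60]],
  ],
)

```text
time_s: 9.8
eef_pos: [0.4686, -0.1338, 0.1267]
tcp_rot: [-2.08, -2.353, 0.001]
contact_force: [0.1, -0.0, -0.8]
width: 0.0359
grasp_force: 0.0
```

Run:
```python
from h import *
a=snap('side')[222:322,274:374]; w=snap('wrist')[100:400,170:470]
o=np.hstack([cv2.resize(x,(390,390),interpolation=2) for x in (a,w)])
cv2.imwrite('pics/s4.png',o[:,:,::-1]);c=cam('wrist')
for l in ctrl.outline_of('battery','wrist'): print(l['conf'],l['uv'],l['mask'].sum(),ray(c,l['uv'],.11))
for z in (.091,.11):print(proj(c,[.469,-.134,z]))
ob=ctrl.get_obs();print(ob['eef_pos'],ob['width'])
```

```text
0.94 [319.0, 261.4] 3019 [ 0.46834109 -0.13056985  0.11      ]
0.65 [317.7, 31.2] 5799 [ 0.45294473 -0.00995654  0.11      ]
0.6 [463.8, 235.9] 1523 [ 0.54930018 -0.10509318  0.11      ]
0.51 [506.8, 5.4] 499 [0.54445936 0.01276929 0.11      ]
[319.41874598 257.37674747]
[319.40361334 267.02902145]
[ 0.46866238 -0.13383059  0.12675577] 0.04768430970360795
```

View pics/s4.png

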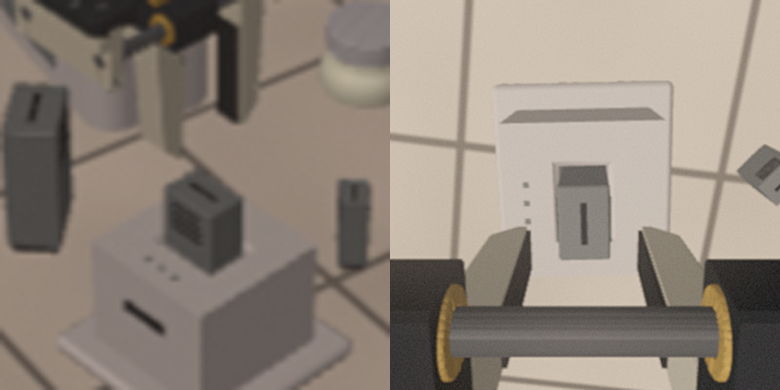

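The pack has popped up (its ribs are showing) and stands centred between the fingers, with its top at about (318,271) in the wrist image. Next I grasp and lift it.

Call:
move_arm(
  increments=[
    [[0,0,0,0,-1,-15,60],[0,0,0,0,-1,-35,60],[0,0,0,0,-1,-52,60],[0,0,0,0,-1,-61,60],[0,0,0,0,-1,-61,60],[0,0,0,0,-1,-61,20],[0,0,0,0,-1,-61,20],[0,0,0,0,-1,-61,20],[0,0,0,0,-1,-61,20],[0,0,0,0,-1,-61,20]],
  ],
  force=20,
)

```text
time_s: 10.95
eef_pos: [0.4692, -0.135, 0.0669]
tcp_rot: [2.081, 2.353, 0.0]
contact_force: [-0.1, 0.1, 2.7]
width: 0.0237
grasp_force: 19.9
```

Call:
move_arm(
  increments=[
    [[0,0,0,0,0,10,20],[0,0,0,0,0,25,20],[0,0,0,0,0,50,20],[0,0,0,0,0,75,20],[0,0,0,0,0,90,20],[0,0,0,0,0,90,20]],
  ],
)

```text
time_s: 11.55
eef_pos: [0.4699, -0.1352, 0.1593]
tcp_rot: [2.079, 2.351, 0.002]
contact_force: [0.3, -0.1, -1.5]
width: 0.0239
grasp_force: 19.9
```

Lift confirmed: width 23.9 mm and −1.5 N of weight. Moving to a viewing spot just short of the speaker bay.

Call:
move_arm(
  increments=[
    [[0,0,-2,10,25,0,20],[0,0,-4,28,65,0,20],[0,0,-5,45,105,0,20],[0,0,-7,63,145,0,20],[0,0,-8,80,185,0,20],[0,0,-10,97,222,0,20],[0,0,-11,108,248,0,20],[0,0,-11,113,260,0,20],[0,0,-11,113,260,0,20],[0,0,-11,113,260,0,20]],
  ],
)

```text
time_s: 12.55
eef_pos: [0.5816, 0.1243, 0.156]
tcp_rot: [-2.296, -2.143, 0.002]
contact_force: [0.4, -0.7, -1.2]
width: 0.0238
grasp_force: 19.9
```

Run:
```python
from h import *
ob=ctrl.get_obs();M=R.from_rotvec(ob['tcp_rot']).as_matrix();print(ob['time_s'],ob['eef_pos'],np.degrees(np.arctan2(M[1,1],M[0,1])),ob['width'])
c=cam('wrist');w=snap('wrist');np.savez('c.npz',K=c[0],e=c[1],A=c[2])
print(proj(c,[.583,.19,.076]))
cv2.imwrite('pics/w5.png',cv2.resize(w[:,120:520],None,fx=1.25,fy=1.25,interpolation=2)[:,:,::-1])
```

```text
12.55 [0.58159983 0.12433022 0.15595496] -3.9490923296971654 0.02383450219214773
[314.43051621 150.42498941]
```

View pics/w5.png

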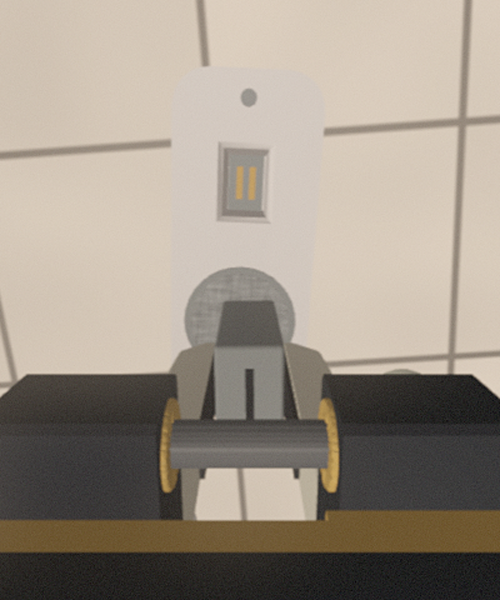

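The wrist view shows the bay mouth at crop corners of about (219,142), (270,148), (269,222) and (217,221). The pack hangs straight in the grip, with its slot around (249,395).

Run:
```python
from h import *
f=np.load('c.npz');c=(f['K'],f['e'],f['A'])
g=lambda p,z:ray(c,(120+(p[0]+.5)/1.25-.5,(p[1]+.5)/1.25-.5),z)[:2]
def ang(a,b,z):
    d=g(a,z)-g(b,z);return np.degrees(np.arctan2(d[1],d[0])).round(1),np.hypot(*d).round(4)
P=[g(p,.076) for p in [(219,142),(270,148),(269,222),(217,221)]];print(np.round(P,4),np.mean(P,0))
print('bay L',ang((219,142),(217,221),.076),'R',ang((270,148),(269,222),.076))
print('spk L',ang((172,120),(169,340),.076),'R',ang((325,110),(305,340),.076),'led-grille',ang((249,97),(240,320),.076))
print('led',g((249,97),.076),'contacts',g((245.5,183),.044))
print('slot',g((249,395),.199), 'pack edges',g((217,390),.199),g((282,390),.199))
print('slot ang',ang((249.5,370),(249,418),.199))
im=cv2.imread('pics/w5.png');cv2.imwrite('pics/w5c.png',cv2.resize(im[120:245,190:300],None,fx=5,fy=4.8,interpolation=2))
```

```text
[[0.5714 0.2158]
 [0.5995 0.2107]
 [0.5966 0.1699]
 [0.5665 0.1726]] [0.58350293 0.19224346]
bay L (np.float64(83.5), np.float64(0.0435)) R (np.float64(85.8), np.float64(0.0408))
spk L (np.float64(82.7), np.float64(0.1282)) R (np.float64(83.1), np.float64(0.1332)) led-grille (np.float64(83.5), np.float64(0.1268))
led [0.58968072 0.23774198] contacts [0.58425177 0.19260063]
slot [0.58171773 0.12239822] pack edges [0.57084568 0.12504465] [0.59319558 0.12348855]
slot ang (np.float64(85.5), np.float64(0.0181))
```

View pics/w5c.png

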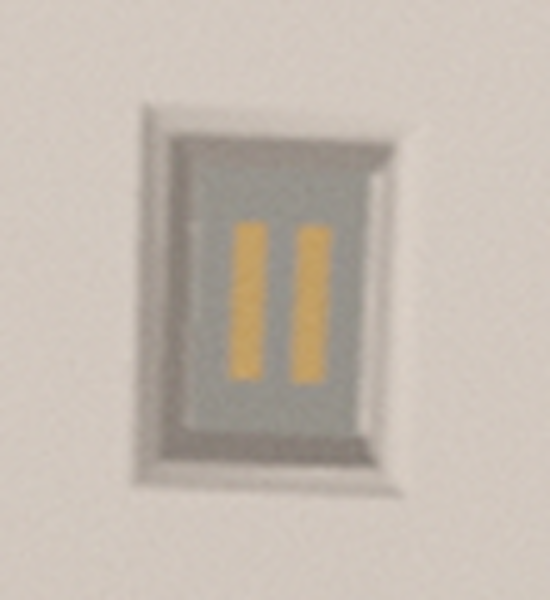

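Run:
```python
from h import *
f=np.load('c.npz');c=(f['K'],f['e'],f['A'])
g=lambda p,z:ray(c,(120+(190+p[0]/5)/1.25,(120+p[1]/4.8)/1.25),z)[:2]
P=[g(p,.073) for p in [(175,137),(395,140),(380,467),(160,462)]];print(np.round(P,4),np.mean(P,0))
for a,b in [(0,3),(1,2),(0,1),(3,2)]:
    d=P[a]-P[b];print(np.degrees(np.arctan2(d[1],d[0])),np.hypot(*d))
```

```text
[[0.5744 0.2123]
 [0.5991 0.2102]
 [0.5951 0.1724]
 [0.5695 0.1748]] [0.58454243 0.19241776]
82.56439781892881 0.037754795358150316
83.98085485700489 0.0379734750175678
175.2134400745059 0.024830616288044918
174.6568451955362 0.025759936525472538
```

The bay's inner mouth measures about 25 × 38 mm, matching the given size. Its centre is (0.5845, 0.1925) with a yaw of about −6°. Moving above it.

Call:
move_arm(
  increments=[
    [[0,0,-1,1,25,0,20],[0,0,-2,3,50,-10,20],[0,0,-2,3,65,-30,20],[0,0,-2,3,69,-40,20],[0,0,-2,3,69,-45,20],[0,0,-2,3,69,-45,20],[0,0,-2,3,69,-45,20]],
  ],
)

```text
time_s: 13.3
eef_pos: [0.5853, 0.1932, 0.1124]
tcp_rot: [2.335, 2.101, 0.001]
contact_force: [-0.4, -0.1, -0.7]
width: 0.0238
grasp_force: 19.9
```

Run:
```python
from h import *
ob=ctrl.get_obs();M=R.from_rotvec(ob['tcp_rot']).as_matrix();print(ob['time_s'],ob['eef_pos'],np.degrees(np.arctan2(M[1,1],M[0,1])),ob['width'],M[:,2].round(4))
```

```text
13.3 [0.58532201 0.19317548 0.1123637 ] -6.020289312959538 0.023775562818873015 [ 8.e-04  1.e-04 -1.e+00]
```

Call:
move_arm(
  increments=[
    [[0,0,0,-1,0,-5,20],[0,0,0,-1,0,-10,20],[0,0,0,-1,0,-13,20],[0,0,0,-1,0,-15,20],[0,0,0,-1,0,-15,20]],
  ],
)

```text
time_s: 13.8
eef_pos: [0.5839, 0.194, 0.0962]
tcp_rot: [-2.334, -2.103, 0.001]
contact_force: [-0.7, -0.1, -1.1]
width: 0.024
grasp_force: 19.9
```

Call:
move_arm(
  increments=[
    [[0,0,0,0,0,-2,20],[0,0,0,0,0,-4,20],[0,0,0,0,0,-4,20]],
  ],
)

```text
time_s: 14.1
eef_pos: [0.5839, 0.194, 0.0922]
tcp_rot: [-2.334, -2.103, 0.0]
contact_force: [-0.6, -0.4, -0.9]
width: 0.0238
grasp_force: 19.9
```

Call:
move_arm(
  increments=[
    [[0,0,0,0,0,-3,20],[0,0,0,0,0,-6,20],[0,0,0,0,0,-9,20],[0,0,0,0,0,-10,20],[0,0,0,0,0,-10,20]],
  ],
)

```text
time_s: 14.6
eef_pos: [0.5839, 0.194, 0.0823]
tcp_rot: [-2.334, -2.103, 0.001]
contact_force: [-0.1, -0.1, -0.6]
width: 0.0237
grasp_force: 19.9
```

Call:
move_arm(
  increments=[
    [[0,0,0,0,0,-3,20],[0,0,0,0,0,-6,20],[0,0,0,0,0,-10,20],[0,0,0,0,0,-12,20],[0,0,0,0,0,-12,20]],
  ],
)

```text
time_s: 15.1
eef_pos: [0.5838, 0.194, 0.0701]
tcp_rot: [-2.334, -2.103, 0.001]
contact_force: [-0.4, -0.4, -0.4]
width: 0.024
grasp_force: 19.9
```

Call:
move_arm(
  increments=[
    [[0,0,0,0,0,-1,20],[0,0,0,0,0,-2,20],[0,0,0,0,0,-2,20]],
  ],
)

```text
time_s: 15.4
eef_pos: [0.584, 0.194, 0.0685]
tcp_rot: [-2.334, -2.103, 0.0]
contact_force: [-0.4, -0.3, -0.8]
width: 0.0237
grasp_force: 19.9
```

Call:
move_arm(
  increments=[
    [[0,0,0,0,0,0,50],[0,0,0,0,0,0,50],[0,0,0,0,0,0,50],[0,0,0,0,0,15,50],[0,0,0,0,0,35,50],[0,0,0,0,0,35,50],[0,0,0,0,0,35,0],[0,0,0,0,0,35,0],[0,0,0,0,0,35,0],[0,0,0,0,0,35,0],[0,0,0,0,0,35,0],[0,0,0,0,0,35,0]],
  ],
)

```text
time_s: 16.6
eef_pos: [0.5839, 0.194, 0.1034]
tcp_rot: [-2.334, -2.103, 0.0]
contact_force: [-0.3, -0.2, 0.0]
width: 0.0037
grasp_force: 0.0
```

Run:
```python
from h import *
c=cam('wrist');w=snap('wrist');a=snap('side');u=proj('side',[.584,.1925,.09]).astype(int)
o=np.hstack([cv2.resize(x,(390,390),interpolation=2) for x in (a[u[1]-50:u[1]+50,u[0]-50:u[0]+50],w[150:400,195:445])])
cv2.imwrite('pics/s6.png',o[:,:,::-1]);ob=ctrl.get_obs();print(ob['eef_pos'],ob['width'])
```

```text
[0.58398702 0.19405015 0.10348476] 0.0007832439592980665
```

View pics/s6.png

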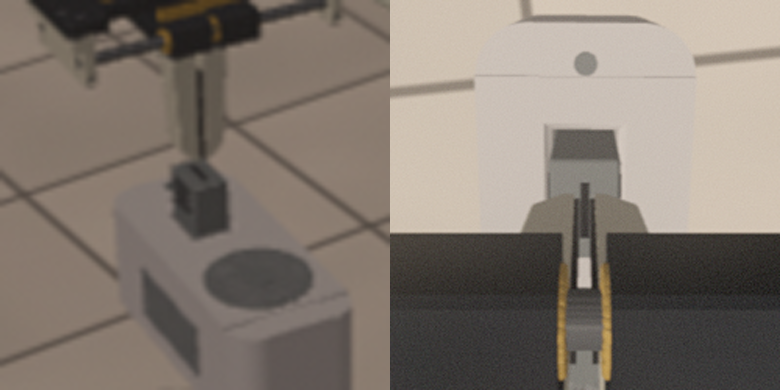

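The pack stands upright in the bay with the closed fingers centred above it. Going down to contact.

Call:
move_arm(
  increments=[
    [[0,0,0,0,-1,-4,0],[0,0,0,0,-1,-8,0],[0,0,0,0,-1,-12,0],[0,0,0,0,-1,-15,0],[0,0,0,0,-1,-18,0],[0,0,0,0,-1,-20,0],[0,0,0,0,-1,-20,0]],
  ],
)

```text
time_s: 17.4
eef_pos: [0.5839, 0.193, 0.0833]
tcp_rot: [-2.334, -2.103, 0.0]
contact_force: [-1.0, -0.7, 3.1]
width: -0.0001
grasp_force: 1.3
```

Call:
move_arm(
  increments=[
    [[0,0,0,0,0,-2,0],[0,0,0,0,0,-4,0],[0,0,0,0,0,-6,0],[0,0,0,0,0,-8,0],[0,0,0,0,0,-10,0],[0,0,0,0,0,-10,0]],
  ],
)

```text
time_s: 18.0
eef_pos: [0.5839, 0.193, 0.0732]
tcp_rot: [-2.334, -2.103, 0.0]
contact_force: [0.3, -0.7, 4.5]
width: 0.0007
grasp_force: 2.0
```

Call:
move_arm(
  increments=[
    [[0,0,0,0,0,-0.5,0],[0,0,0,0,0,-1,0],[0,0,0,0,0,-1,0]],
  ],
)

```text
time_s: 18.3
eef_pos: [0.584, 0.1931, 0.0725]
tcp_rot: [-2.334, -2.103, 0.0]
contact_force: [-1.1, -0.1, 4.3]
width: 0.0003
grasp_force: 2.2
```

Call:
move_arm(
  increments=[
    [[0,0,0,0,0,-0.5,0],[0,0,0,0,0,-1,0],[0,0,0,0,0,-1,0]],
  ],
)

```text
time_s: 18.6
eef_pos: [0.584, 0.1931, 0.0715]
tcp_rot: [-2.334, -2.103, 0.0]
contact_force: [0.2, 0.2, 4.6]
width: 0.0005
grasp_force: 2.2
```

Call:
move_arm(
  increments=[
    [[0,0,0,0,0,-0.4,0],[0,0,0,0,0,-0.8,0],[0,0,0,0,0,-0.8,0]],
  ],
)

```text
time_s: 18.9
eef_pos: [0.584, 0.193, 0.0707]
tcp_rot: [-2.334, -2.103, 0.0]
contact_force: [-1.0, -0.6, 4.4]
width: 0.0005
grasp_force: 2.3
```

Call:
move_arm(
  increments=[
    [[0,0,0,0,0,-0.3,0],[0,0,0,0,0,-0.6,0]],
  ],
)

```text
time_s: 19.1
eef_pos: [0.584, 0.1931, 0.0701]
tcp_rot: [2.334, 2.103, -0.0]
contact_force: [-0.1, -0.3, 4.6]
width: 0.0005
grasp_force: 2.5
```

Call:
move_arm(
  increments=[
    [[0,0,0,0,0,-0.3,0],[0,0,0,0,0,-0.6,0]],
  ],
)

```text
time_s: 19.3
eef_pos: [0.584, 0.1931, 0.0695]
tcp_rot: [2.334, 2.103, 0.0]
contact_force: [-1.5, -0.4, 4.5]
width: 0.0007
grasp_force: 2.5
```

Call:
move_arm(
  increments=[
    [[0,0,0,0,0,-0.3,0],[0,0,0,0,0,-0.6,0]],
  ],
)

```text
time_s: 19.5
eef_pos: [0.584, 0.1931, 0.0689]
tcp_rot: [2.334, 2.103, 0.0]
contact_force: [-0.3, -0.2, 4.9]
width: 0.0006
grasp_force: 2.6
```

Call:
move_arm(
  increments=[
    [[0,0,0,0,0,-0.3,0],[0,0,0,0,0,-0.6,0]],
  ],
)

```text
time_s: 19.7
eef_pos: [0.584, 0.193, 0.0684]
tcp_rot: [2.334, 2.103, 0.0]
contact_force: [-1.0, -0.2, 5.3]
width: 0.0004
grasp_force: 2.6
```

Call:
move_arm(
  increments=[
    [[0,0,0,0,0,-0.3,0],[0,0,0,0,0,-0.5,0]],
  ],
)

```text
time_s: 19.9
eef_pos: [0.584, 0.193, 0.0678]
tcp_rot: [2.334, 2.103, 0.0]
contact_force: [-0.4, -0.4, 4.5]
width: 0.0002
grasp_force: 2.6
```

Call:
move_arm(
  increments=[
    [[0,0,0,0,0,-0.3,0],[0,0,0,0,0,-0.6,0]],
  ],
)

```text
time_s: 20.1
eef_pos: [0.5841, 0.1931, 0.0675]
tcp_rot: [2.334, 2.103, 0.001]
contact_force: [-1.0, -0.2, 8.4]
width: 0.0004
grasp_force: 4.3
```

The force jumped to 8.4 N and the motion stalled, so this is the hard stop (about 21.5 mm). Letting go.

Call:
move_arm(
  increments=[
    [[0,0,0,0,0,3,0],[0,0,0,0,0,8,0],[0,0,0,0,0,20,0],[0,0,0,0,0,45,0],[0,0,0,0,0,75,0],[0,0,0,0,0,75,0]],
  ],
)

```text
time_s: 20.7
eef_pos: [0.5854, 0.1935, 0.1473]
tcp_rot: [2.332, 2.101, 0.008]
contact_force: [-0.1, 0.2, 0.3]
width: 0.0008
grasp_force: 0.0
```

Run:
```python
from h import *
w=snap('wrist');a=snap('side');u=proj('side',[.584,.1925,.09]).astype(int)
o=np.hstack([cv2.resize(x,(390,390),interpolation=2) for x in (a[u[1]-50:u[1]+50,u[0]-50:u[0]+50],w[100:350,195:445])])
cv2.imwrite('pics/s7.png',o[:,:,::-1]);print(ctrl.get_obs()['eef_pos'])
```

```text
[0.58420088 0.19315449 0.14312841]
```

View pics/s7.png

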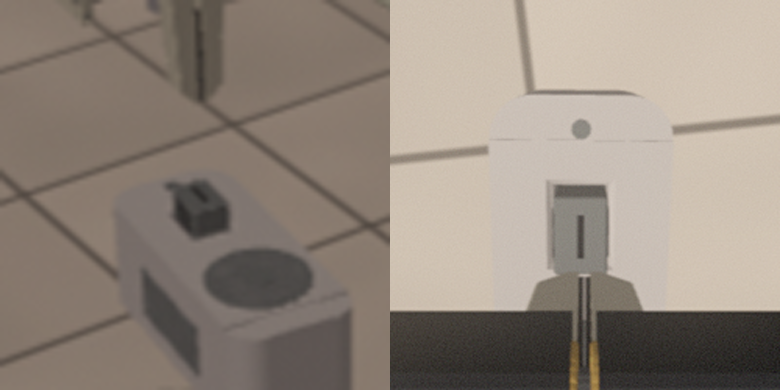

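The picture shows the pack held down in the speaker bay, clearly lower than before at about 18 mm out, with the fingers well clear.

```bash
python3 -c "
from rig import ctrl
print(ctrl.job_done())"
```

```text
the job is handed in; nothing more can be done
None
```

The pack popped up from the charger and is now caught in the speaker's bay, with the fingers clear and the job handed in; measured push force peaked at 13 N and the clock was about 21 s (the result was not reported back).

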